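# Release a petri dish from the lid press and move it to the rest stand with the fork lifter

### The arm

A 7-joint arm with a two-finger parallel gripper is mounted at the origin on a cart in front of the work surface, level with it; the furniture and walls round the work are solid. World frame = base frame: x ahead of the robot, y to its left, z up, the work surface at z = 0. Lengths are in mm, angles in rad, forces in N, time in s.
With the tool pointing down it reaches from about 425 to 1025 mm from the base axis. Payload 3.6 kg.
Tool frame: the origin (TCP) lies on the front face of the gripper's body, between the roots of the fingers; the fingertips stand 73 mm ahead of it and the grasp point (between the pads) lies 54 mm ahead of it (manip.grip_depth is the distance from the TCP to the grasp point, in mm); z points along the fingers, y is the direction in which the jaws open and shut (so a half turn about z gives the same grasp; the last joint's range is limited). The gripper opens to 85 mm and grips with 20 to 120 N. Pads are 22 mm wide; open, the fingers measure 114 mm over their backs; the gripper's body (76 mm by 85 mm) begins 54 mm behind the grasp point. The pads swing forward as they close: fully open they stand 13 mm farther back than shut.
Start: joints at [-1.252, 0.591, 0.048, 1.609, -0.033, 0.943, -0.034], TCP at [290.847, 664.107, 303.902] pointing down, gripper open.
Joint ranges: [-2.69, 2.69], [-0.47, 2.24], [-1.27, 1.36], [0.19, 2.51], [-1.53, 4.68], [0.08, 2.07], [-3.09, 3.09]. Speed limits (rad/s): [2.57, 2.57, 3.14, 3.14, 3.14, 3.14, 3.14].

### API

Orientations are given as a unit quaternion [x, y, z, w].
In Python, from rig import manip, cams gives the robot as it stands. The module is installed in compiled form; this text tells all that it offers.
- The arm moves only by the shell command python3 -m creep 'ROWS' [FORCE]. ROWS is JSON, a list of rows, each a list of 3 entries, a list of its own where there are three numbers: the shift along the tool's x, y, z in mm, then the turn about the tool's z in degrees, then the closure in counts, from 0 (fully open) to 255 (shut). In form: [[[tx, ty, tz], turn, grip], ...]. A call has 1 to 12 rows; each row shifts and turns the commanded pose from where the row before left it, along the tool's axes as they then stand; what a row does not reach is not made up. A row lasts 1/8 s, in which the tool goes at most 62.5 mm and 10.7 degrees, less where a joint would pass 70% of its speed; a pose out of reach is approached as far as the arm can. A call is refused whole if a number of a shift passes 62.5 or a number of a turn 10.7, either way. A call with a gripper value outside its range is refused whole. The fingers move at their own pace and stop on an object; FORCE is the grip in N (left out, the last holds). Time passes only in rows, so rows that do not move let the fingers close. It gives the time, the measured TCP pose, the force and the opening at its end, in the units of the state.
- manip.sense(): the state, without advancing time (a new reading comes with each control period).
- cams.read_camera(name): name is "side" or "top"; returns a dict with "image" (400x640x3 uint8, red, green, blue), "fx", "fy", "cx", "cy" (pixels), "extrinsics" (4x4, takes a point from camera to world coordinates). Camera axes: x right, y down, z forward; pixel columns grow to the right and rows downward; lengths in mm; the calibration is good to about 2 mm. A picture is of the moment at which its call begins. There is no depth.
- manip.hand_in(): hands the job in, once; it reports no verdict.
The state is a dict: "time_s": time; "joints": joint angles; "joint_vel": joint speeds; "effort": joint torques, N m; "eef_pos": TCP position; "tool_rot": TCP orientation; "contact_force": force on the tool from outside, world axes, zero at the start; "wrist_torque": the same for the moment, N m; "gripper_width": finger opening in mm.
Only numpy, scipy, OpenCV 4.12 (cv2) and the standard library are available. Lean on these libraries where they do the work, as an engineer would, in place of code of your own. Each camera call takes 0.05 s, during which the arm holds its last target.

### The job

The petri dish in the lid press is finished: swing the lever on the side of the press head fully up so that the foot lets go of the dish. Then slide the fork lifter under the dish, carry it out level without touching the dish with the gripper, and leave it centred on the little round rest stand. Put the lifter back down flat on the bench, leave the lever up, and do not disturb the blue-capped bottle or the tape roll.

Things in the scene. Friction and masses are not known exactly. Their poses are not given: they have to be found in the camera images.
- press: Fixed grey lid press. Origin on the bench on the vertical axis of its round steel pedestal; z up, +x to the column behind (turned roughly to the robot's left), open front towards -x. In mm: base x -70..130, y +-75, 14 high; pedestal 44 wide (root 72 wide up to 25 high), flat top at z 70; column x 71..113, y +-28; head x -42..114, y +-34, z 170..232. A rubber foot hangs from the head.
- press_lever (a joint): Lever on the side of the press head that is nearer the robot (its +y side). 0 = down: arm slopes 25 degrees below level towards the front; 1.1 rad = fully up: arm 38 degrees above level, foot 34 mm up. Turns about the press's y axis through lever_hinge. Stiff: takes about 2 N at the grip and stays where it is left.
- lever_grip (a point): Centre of the lever's white grip, a cylinder 24 mm in diameter and 24 mm wide, lying along the press's y axis, 112 mm from the hinge; with the lever down it stands at x -102, y +59, z 148 mm in the press's frame. The steel arm, 10 mm thick, joins it from the hinge side.
- lever_hinge (a point): Point on the lever's hinge axis, in the plane of the grip's centre: x 0, y +59, z 195 mm in the press's frame.
- dish: Clear round petri dish with lid, one solid piece, 105 mm in diameter, 13 mm high, 50 g. Origin at the centre of its underside. Starts on the press pedestal, within about 3 mm of its axis, overhanging it by 30 mm all round.
- stand_top (a point): Centre of the flat top of the fixed rest stand: a steel post 44 mm in diameter on a round foot 90 mm wide (14 mm high), top 70 mm above the bench.
- lifter: Steel fork lifter, 160 g, flat on the bench. Origin on its underside, below the centre of a carried dish; +x to the tine tips, z up. In mm: two flat tines 4 thick, 14 wide at y +-39 (64 between them, 92 over all) reach x 30; open between them forward of x -47, a plate joins them back to x -89. Two pins 6 thick, 23 high at x -53, y +-32 stop the dish 8 mm behind centre.
- lifter_grip (a point): Point to hold the lifter: inside its white handle, a flat bar 18 mm wide (along the lifter's y) and 14 mm thick that leans back from the plate at 55 degrees above level. The point is at x -127, z 86 mm in the lifter's frame; the handle runs on 42 mm beyond it and about 90 mm below it.
- bottle_blue_cap: Bystander: white bottle with blue cap, 58 mm wide, 117 mm high, origin at its base.
- tape_roll: Bystander: roll of tape lying flat, 62 mm wide, 18 mm high, origin at its base.
- foot_pad (a point): Centre of the underside of the press's round rubber foot, 60 mm wide, above the pedestal; with the lever down it stands just on the dish (z 83.5 mm), and the lever lifts it by 31 mm per rad.
- balance: Fixed analytical balance (glass case) on the bench to the right, in the way of the gripper; it never moves. Origin at its base. In mm in its frame (axes as the world's): low display at the front x -137..-70, y +-87, 43 high; case x -52..123, y +-113, 250 high. The bench in front of it and to its left is free but for the lifter and the stand.
Things that resemble listed ones, but are neither listed nor needed, are in the scene too. Leave any purple look-alike of the part that bears stand_top alone.

How it is judged:
By the outcome, as a careful person would: the job done as asked, in the order asked, and still so for the second after the job is handed in, with the robot touching nothing.
It also fails if it takes over 72 s, if anything falls off the work surface, if the arm or the gripper's body presses on something with over 40 N, if the wrist force passes 120 N, or if a joint passes its speed limit or range.

## Working session

There is one attempt and no reset: what is moved stays moved. The work goes in short steps, Python scripts to look and compute and a shell command to move; the robot and the scene stay as the last step left them, time stands still between calls to the robot, and variables do not carry over. Pictures are saved under pics/ and viewed, and the job is handed in when it is done.

```bash
mkdir -p pics; python3 - <<'E'
from rig import manip, cams
import cv2
print(manip.sense())
for n in("side","top"):
    c=cams.read_camera(n); print(n,c["fx"],c["fy"],c["cx"],c["cy"],c["extrinsics"].tolist() if hasattr(c["extrinsics"],'tolist') else c["extrinsics"])
    cv2.imwrite(f"pics/{n}0.png",c["image"][:,:,::-1])
E
```

```text
{'time_s': 0.0, 'joints': array([-1.25150658,  0.59209924,  0.04828119,  1.60984996, -0.0332754 ,
        0.94272397, -0.03366591]), 'joint_vel': array([ 1.31432212e-03, -2.67994708e-03,  7.11077987e-05,  7.01003604e-04,
       -1.29809195e-03, -1.08158402e-03, -1.77103279e-03]), 'effort': array([ 7.62138052e-05, -5.48698103e+01,  1.54657021e+00, -1.98125947e+01,
        9.46688291e-03,  8.54409125e-03,  3.99820635e-06]), 'eef_pos': array([290.55212204, 663.48688216, 302.74428603]), 'tool_rot': array([ 2.04862093e-01,  9.78790185e-01, -1.12613044e-03, -1.66014360e-04]), 'contact_force': array([ 0.12073006, -0.111057  , -0.59499663]), 'wrist_torque': array([-0.03866126,  0.00165692, -0.02036173]), 'gripper_width': 85.4280083638594}
side 378.78149735970095 378.78149735970095 322.5382842751959 203.81692569890944 [[0.7338103243736732, -0.5855958159884808, 0.34438343185959114, 113.77983199709281], [-0.6793096355283437, -0.626674861483797, 0.3818599704899858, -468.03446559137865], [-0.007799161554496495, -0.5141557723891169, -0.8576613637083097, 1205.1570865116607], [0.0, 0.0, 0.0, 1.0]]
top 415.61998741085904 415.61998741085904 318.13022566175874 195.18242668926564 [[0.016636713757759027, -0.9963726688393356, 0.08345492523106308, 436.1375584207964], [-0.9998163487595597, -0.015783822552974714, 0.01086920874394502, -2.8895661024829], [-0.009512544793357496, -0.08362042654516988, -0.9964522747005792, 1241.1576415944298], [0.0, 0.0, 0.0, 1.0]]
```

View pics/side0.png

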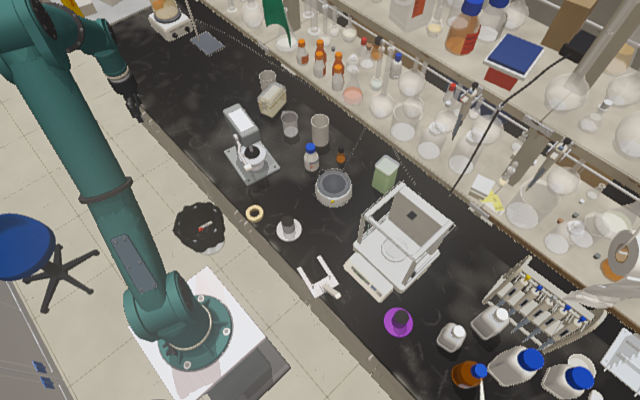

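View pics/top0.png

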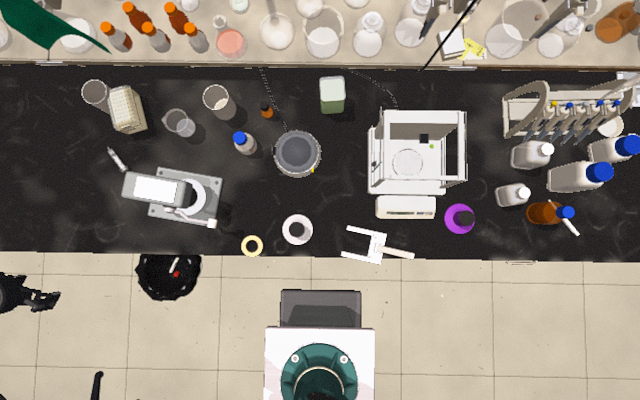

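Side: press around (248,155), stand (289,229), purple stand (398,321), lifter (320,278), tape (254,213), blue-capped bottle (311,155). Next: enlarged crops.

```bash
python3 - <<'E'
import cv2
t=cv2.imread("pics/top0.png"); s=cv2.imread("pics/side0.png")
def crop(im,x,y,w,h,k,n):
    c=cv2.resize(im[y:y+h,x:x+w],None,fx=k,fy=k,interpolation=cv2.INTER_CUBIC)
    cv2.imwrite(n,c)
crop(t,100,120,160,110,5,"pics/t_press.png")
crop(t,230,195,200,80,4,"pics/t_lift.png")
crop(s,205,95,130,100,6,"pics/s_press.png")
crop(s,235,190,200,150,4,"pics/s_lift.png")
E
```

```text
(no output)
```

View pics/t_press.png

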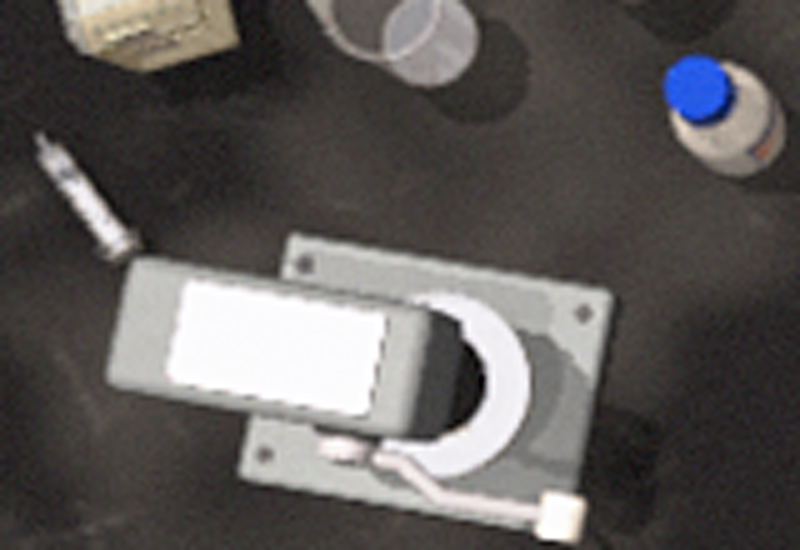

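View pics/t_lift.png

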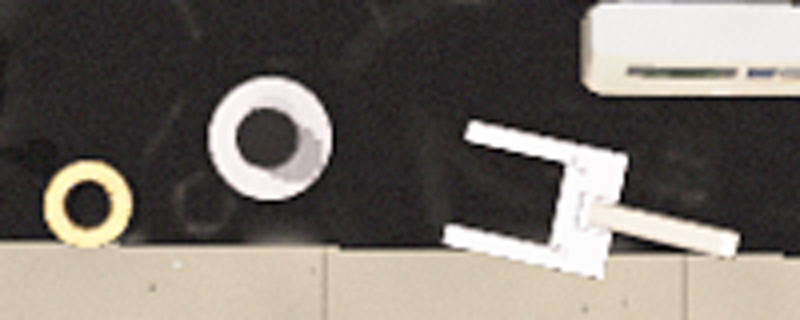

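View pics/s_press.png

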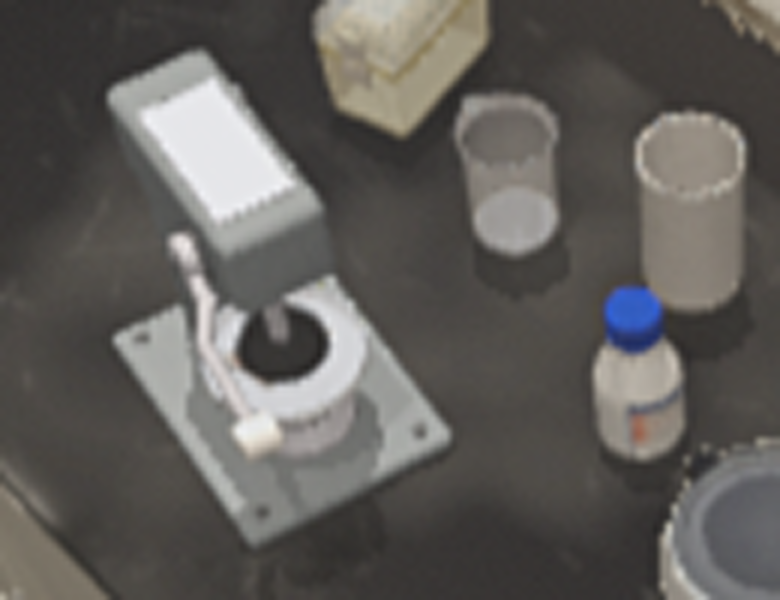

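View pics/s_lift.png

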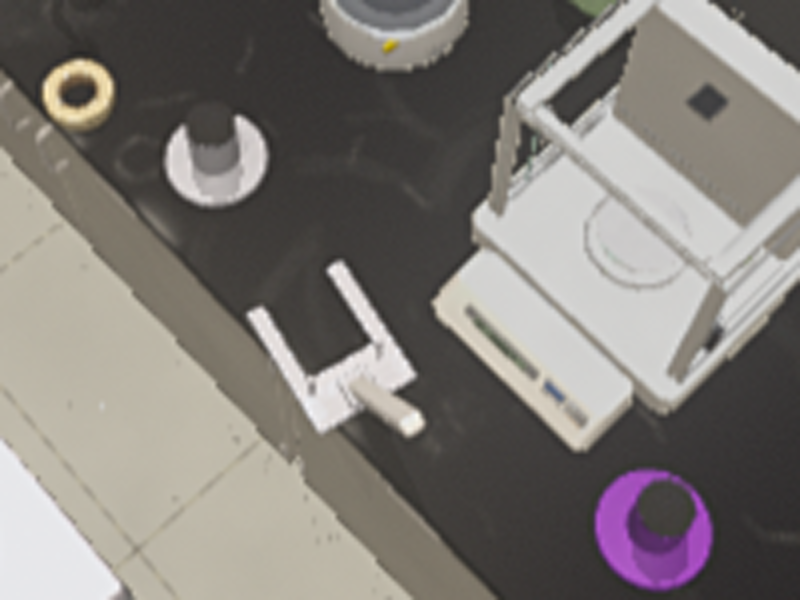

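Two stands are candidates for stand_top: the one with a white foot at top (298,229) / side (289,229), and the purple look-alike at top (460,219) / side (398,321). The white-footed one fits the description, and the crop confirms it. Next I'll fit the poses.

```bash
cat > h.py <<'E'
import numpy as np, json, cv2
from scipy.optimize import least_squares
from scipy.spatial.transform import Rotation as R
from rig import manip,cams
C={}
for n in("side","top"):
    c=cams.read_camera(n); E=np.array(c["extrinsics"]); C[n]=(E,c["fx"],c["fy"],c["cx"],c["cy"],c["image"])
def proj(n,P):
    E,fx,fy,cx,cy,_=C[n]; p=(np.atleast_2d(P)-E[:3,3])@E[:3,:3]
    return np.c_[cx+fx*p[:,0]/p[:,2],cy+fy*p[:,1]/p[:,2]]
def ray(n,uv,z):
    E,fx,fy,cx,cy,_=C[n]; d=E[:3,:3]@np.array([(uv[0]-cx)/fx,(uv[1]-cy)/fy,1]); o=E[:3,3]
    return o+d*(z-o[2])/d[2]
def place(p,L):
    L=np.atleast_2d(L).astype(float); c,s=np.cos(p[2]),np.sin(p[2])
    return np.c_[p[0]+c*L[:,0]-s*L[:,1],p[1]+s*L[:,0]+c*L[:,1],L[:,2]]
def fit(obs,p0):
    f=lambda p:np.concatenate([(proj(n,place(p,l))[0]-np.array(uv)) for n,l,uv in obs])
    r=least_squares(f,p0,loss='soft_l1'); return r.x,r.fun.reshape(-1,2)
E
cat > m.py <<'E'
from h import *
T=lambda x,y:(100+x/5-.4,120+y/5-.4); S=lambda x,y:(205+x/6-.4,95+y/6-.4)
obs=[("top",[130,-75,14],T(288,237)),("top",[-70,-75,14],T(612,290)),("top",[-70,75,14],T(572,527)),("top",[130,75,14],T(242,478)),
("side",[130,75,14],S(112,338)),("side",[-70,75,14],S(258,545)),("side",[-70,-75,14],S(450,437)),
("top",[-102,59,160],T(562,513)),("side",[-102,59,148],S(256,434))]
p,r=fit(obs,[500,450,1.4]);print("press",p,"\n",r.round(1))
T=lambda x,y:(230+x/4-.4,195+y/4-.4); S=lambda x,y:(235+x/4-.4,190+y/4-.4)
obs=[("top",[30,-46,4],T(470,120)),("top",[30,-32,4],T(465,139)),("top",[30,32,4],T(448,225)),("top",[30,46,4],T(442,241)),("top",[-89,-46,4],T(628,155)),("top",[-89,46,4],T(603,278)),
("side",[30,46,4],S(247,312)),("side",[30,32,4],S(265,305)),("side",[30,-32,4],S(327,268)),("side",[30,-46,4],S(342,261)),("side",[-89,-46,4],S(415,375)),("side",[-89,46,4],S(320,430))]
q,r=fit(obs,[300,-150,1.4]);print("lifter",q,"\n",r.round(1))
print("grip",place(q,[-127,0,86]))
print("stand foot",ray("top",T(270,138),14),ray("side",S(216,158),14))
print("stand top",ray("top",T(269,138),70),ray("side",S(212,126),70))
print("tape",ray("top",T(89,203),18),ray("side",S(79,90),18))
print("edge",ray("top",T(300,245),0),ray("top",T(760,254),0))
print("bal disp TL", ray("top",T(583,20),43),ray("top",T(583,92),43))
E
python3 m.py
```

```text
press [524.34767048 376.08487218   1.42450367] 
 [[-0.1 -0.5]
 [ 0.7 -0.5]
 [-0.5  2. ]
 [-0.8  0.8]
 [ 0.   0. ]
 [-0.4 -0.4]
 [ 1.5 -0.6]
 [ 0.1  0.2]
 [ 1.6  0.7]]
lifter [401.81186051 -96.5653219   20.21691059] 
 [[-0.1  0.2]
 [ 0.1  0.1]
 [-0.2 -0.2]
 [ 0.2  0.5]
 [-0.3  0.2]
 [-0.5  0.1]
 [ 0.4  0.1]
 [-0.4 -0.2]
 [ 0.4 -0.1]
 [ 0.2 -0.3]
 [ 0.6 -0.1]
 [ 0.2  0.4]]
grip [[ 376.15262799 -220.94620381   86.        ]]
stand foot [437.73080809  70.74453538  14.        ] [433.92403213  67.74409752  14.        ]
stand top [437.64642318  68.08710023  70.        ] [436.09225993  68.24302951  70.        ]
tape [388.1062764  202.06913015  18.        ] [386.76030697 203.13010533  18.        ]
edge [359.17540024  47.71640805   0.        ] [ 358.43987898 -292.02055088    0.        ]
bal disp TL [ 526.30680416 -155.19707867   43.        ] [ 474.39567186 -155.4639253    43.        ]
```

```bash
cat >> m.py <<'E'
print('----')
T=lambda x,y:(100+x/5-.4,120+y/5-.4); S=lambda x,y:(205+x/6-.4,95+y/6-.4)
obs=[("top",[130,-75,14],T(288,237)),("top",[-70,-75,14],T(612,290)),("top",[130,75,14],T(242,478)),
("side",[130,75,14],S(112,338)),("side",[-70,75,14],S(258,545)),("side",[-70,-75,14],S(450,437)),
("top",[-102,59,160],T(562,515)),("side",[-102,59,150],S(256,434)),
("top",[114,0,232],T(118,322)),("side",[114,34,232],S(107,92)),("side",[114,-34,232],S(203,49)),("side",[-42,34,232],S(220,255)),("side",[-42,-34,232],S(325,205))]
p,r=fit(obs,[500,450,1.4]);print("press",p,"\n",r.round(1))
print("lever grip",place(p,[-102,59,148]))
# overlay
im=C["top"][5].copy()[:,:,::-1].copy(); im2=C["side"][5][:,:,::-1].copy()
def ov(n,im,x,y,w,h,k,segs,fn):
    c=cv2.resize(im[y:y+h,x:x+w],None,fx=k,fy=k,interpolation=cv2.INTER_CUBIC)
    for s,col in segs:
        q=proj(n,s); q=((q-[x,y]+.5)*k).astype(int)
        cv2.polylines(c,[q],True,col,1)
    cv2.imwrite(fn,c)
a=np.linspace(0,2*np.pi,60)
def box(x0,x1,y,z): return place(p,[[x0,-y,z],[x1,-y,z],[x1,y,z],[x0,y,z]])
segs=[(box(-70,130,75,14),(0,0,255)),(box(-42,114,34,232),(0,255,0))]
for z in(70,83): segs.append((place(p,np.c_[52.5*np.cos(a),52.5*np.sin(a),0*a+z]),(255,0,255)))
segs.append((place(p,np.c_[-102+12*np.cos(a),0*a+71,148+12*np.sin(a)]),(255,0,0)))
segs.append((place(p,np.c_[-102+12*np.cos(a),0*a+47,148+12*np.sin(a)]),(255,0,0)))
ov("top",im,100,140,130,90,6,segs,"pics/ot.png"); ov("side",im2,205,95,110,100,6,segs,"pics/os.png")
E
python3 m.py | sed -n '/----/,$p'
```

```text
----
press [523.11756647 375.93091865   1.41699415] 
 [[ 0.1 -0.4]
 [ 0.9  0.2]
 [-0.8  0.8]
 [-0.1  0. ]
 [-0.8 -0.2]
 [ 1.3 -0.2]
 [-0.1  0.6]
 [ 0.9  0.6]
 [-0.7 -0. ]
 [-1.1 -0.3]
 [ 0.1 -1. ]
 [ 0.7  0.5]
 [ 1.   0.2]]
lever grip [[449.18797202 284.17354803 148.        ]]
```

View pics/ot.png

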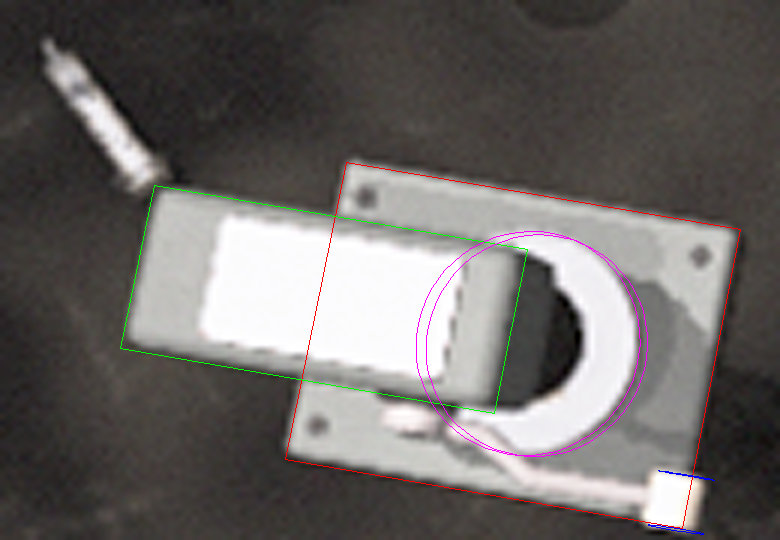

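View pics/os.png

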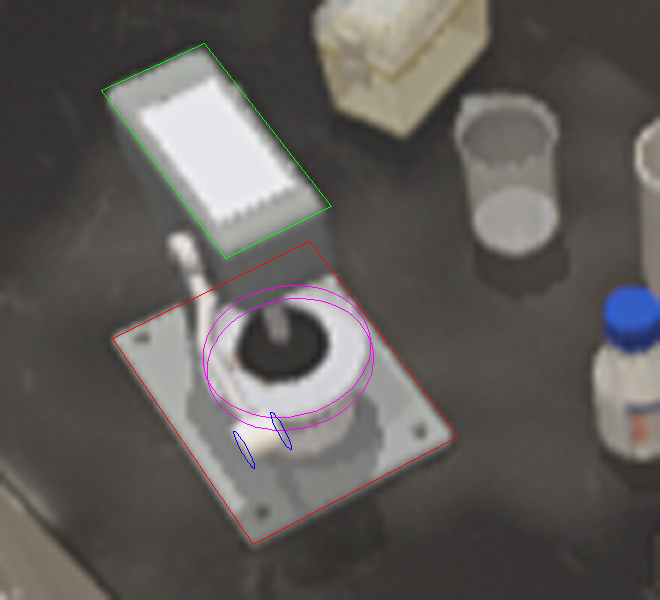

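```bash
python3 -m creep '[[[-29.3,-38.9,-2],0,0],[[-29.3,-38.9,-2],0,0],[[-29.3,-38.9,-2],0,0],[[-29.3,-38.9,-2],0,0],[[-29.3,-38.9,-2],0,0],[[-29.3,-38.9,-2],0,0],[[-29.3,-38.9,-2],0,0],[[-29.3,-38.9,-2],0,0]]' 20; python3 -m creep '[[[0,0,0],10.7,0],[[0,0,0],10.7,0],[[0,0,0],10.7,0],[[0,0,0],10.7,0],[[0,0,0],10.7,0],[[0,0,0],10.7,0],[[0,0,0],10.7,0]]'
cat > st.py <<'E'
from rig import manip
import sys,numpy as np
from scipy.spatial.transform import Rotation as R
s=manip.sense();M=R.from_quat(s["tool_rot"]).as_matrix()
print("t",round(s["time_s"],2),"pos",s["eef_pos"].round(1),"yang",np.degrees(np.arctan2(M[1,1],M[0,1])).round(2),"z",M[:,2].round(3),"F",s["contact_force"].round(1),"w",round(s["gripper_width"],1),"q",s["joints"].round(2))
if len(sys.argv)>3:
    d=np.array([float(v) for v in sys.argv[1:4]])-s["eef_pos"]; print("need tool shift",(M.T@d).round(1))
E
python3 st.py 449 284 320
```

```text
time_s: 1.3
eef_pos: [381.1, 283.5, 320.2]
tool_rot: [0.205, 0.979, 0.0, 0.0]
contact_force: [0.3, 0.2, -0.5]
gripper_width: 85.2
time_s: 2.17
eef_pos: [380.7, 285.1, 320.1]
tool_rot: [0.76, 0.65, 0.0, -0.0]
contact_force: [-0.0, -1.0, -0.3]
gripper_width: 85.4
t 2.17 pos [380.7 285.1 320.1] yang -8.9 z [ 0.  0. -1.] F [-0.  -1.  -0.3] w 85.4 q [-1.05  0.27  0.38  2.15 -0.15  0.74 -0.73]
need tool shift [ 9.5 67.6  0.1]
```

```bash
python3 -m creep '[[[5,34,0],0,0],[[4.5,33.6,0],0,0],[[0,0,30],0,0],[[0,0,30],0,0],[[0,0,0],0,0]]'; python3 st.py 449 284 202; python3 - <<'E'
from h import *
for n,(x,y,w,h,k) in dict(top=(100,130,160,110,5),side=(190,90,130,100,6)).items():
    c=C[n][5][y:y+h,x:x+w,::-1]; cv2.imwrite(f"pics/a_{n}.png",cv2.resize(c,None,fx=k,fy=k,interpolation=cv2.INTER_CUBIC))
E
```

```text
time_s: 2.8
eef_pos: [447.8, 283.7, 258.2]
tool_rot: [0.758, 0.652, -0.002, -0.0]
contact_force: [0.3, -0.2, 0.4]
gripper_width: 85.2
t 2.8 pos [447.8 283.7 258.2] yang -8.55 z [-0.004 -0.003 -1.   ] F [ 0.3 -0.2  0.4] w 85.2 q [-0.91  0.43  0.35  2.1  -0.23  0.65 -0.56]
need tool shift [ 0.7  1.3 56.2]
```

View pics/a_side.png

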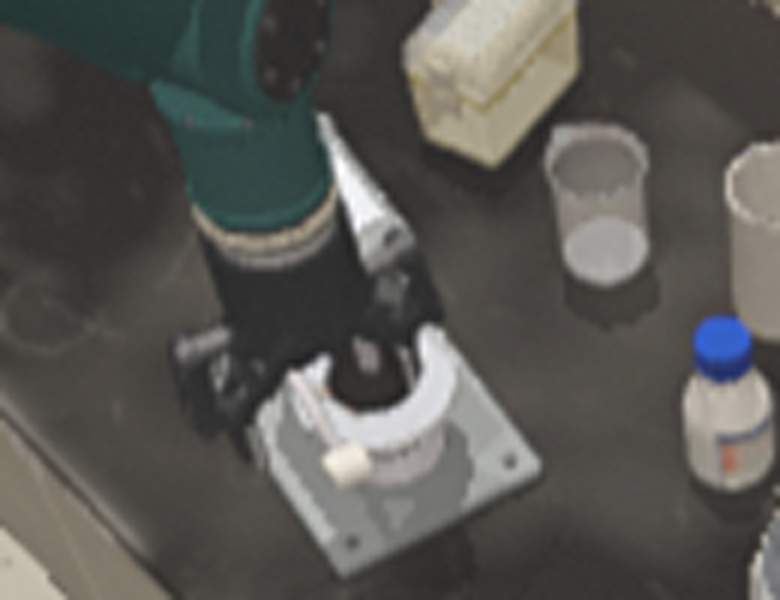

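View pics/a_top.png

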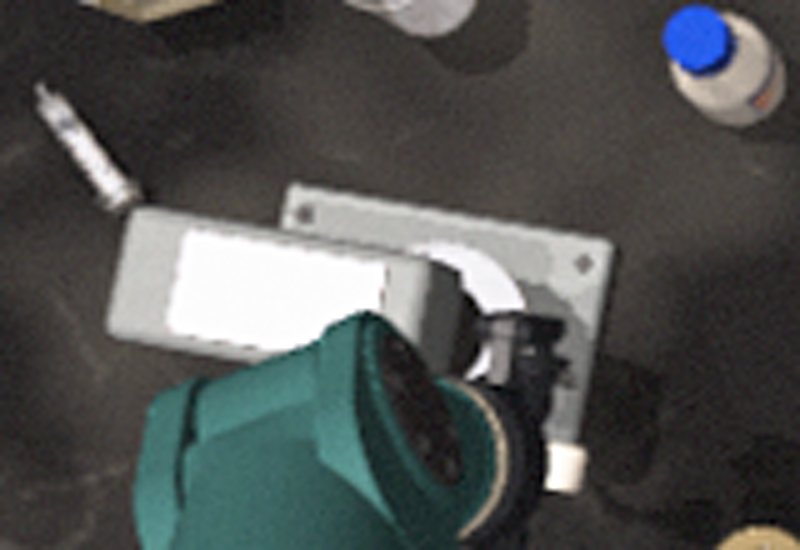

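```bash
python3 -m creep '[[[0.7,1.3,28],0,0],[[0,0,28],0,0],[[0,0,0],0,0]]'; python3 st.py 449 284 202; python3 -m creep '[[[0,0,0],0,120],[[0,0,0],0,200],[[0,0,0],0,255],[[0,0,0],0,255],[[0,0,0],0,255],[[0,0,0],0,255]]' 20; python3 st.py
```

```text
time_s: 3.28
eef_pos: [450.1, 284.8, 203.8]
tool_rot: [0.758, 0.653, -0.001, -0.0]
contact_force: [0.8, -0.5, -0.1]
gripper_width: 85.1
t 3.27 pos [450.1 284.8 203.8] yang -8.54 z [-0.001 -0.001 -1.   ] F [ 0.8 -0.5 -0.1] w 85.1 q [-0.87  0.52  0.3   2.13 -0.29  0.53 -0.51]
need tool shift [-1.  -0.9  1.8]
time_s: 4.03
eef_pos: [450.1, 285.2, 204.7]
tool_rot: [0.758, 0.652, 0.0, -0.001]
contact_force: [-1.7, 0.3, 5.9]
gripper_width: 23.3
t 4.03 pos [450.1 285.2 204.7] yang -8.62 z [-0.001  0.001 -1.   ] F [-1.7  0.3  5.9] w 23.3 q [-0.87  0.52  0.3   2.13 -0.29  0.54 -0.51]
```

```bash
python3 -m creep '[[[-3.5,0,-9],0,255],[[-3.2,0,-9.3],0,255],[[-2,0,-9.6],0,255],[[-1.4,0,-9.6],0,255],[[0,0,-19.6],0,255],[[3.4,0,-19.2],0,255],[[0,0,0],0,255]]'; python3 st.py
```

```text
time_s: 4.9
eef_pos: [448.9, 277.9, 281.4]
tool_rot: [0.758, 0.652, 0.0, -0.0]
contact_force: [-4.3, -0.1, 2.4]
gripper_width: 23.5
t 4.9 pos [448.9 277.9 281.4] yang -8.56 z [-0.     0.001 -1.   ] F [-4.3 -0.1  2.4] w 23.5 q [-0.92  0.4   0.37  2.08 -0.22  0.7  -0.56]
```

```bash
python3 -m creep '[[[6.7,0,-18.3],0,255],[[7.6,0,-13.7],0,255],[[5.6,0,-8],0,255],[[2,0,-2.5],0,255],[[0,0,0],0,255]]'; python3 st.py; python3 -m creep '[[[1.8,0,-2],0,255],[[1,0,-1.5],0,255],[[0,0,0],0,255]]'; python3 st.py
```

```text
time_s: 5.52
eef_pos: [452.3, 298.5, 322.7]
tool_rot: [0.758, 0.652, -0.001, 0.0]
contact_force: [-3.3, -5.0, 2.3]
gripper_width: 23.5
t 5.53 pos [452.3 298.5 322.7] yang -8.59 z [-0.002 -0.002 -1.   ] F [-3.3 -5.   2.3] w 23.5 q [-0.96  0.36  0.39  2.02 -0.18  0.8  -0.62]
time_s: 5.9
eef_pos: [452.7, 301.3, 325.9]
tool_rot: [0.758, 0.652, -0.001, 0.0]
contact_force: [-1.5, -4.2, 0.4]
gripper_width: 23.6
t 5.9 pos [452.7 301.3 325.9] yang -8.59 z [-0.002 -0.002 -1.   ] F [-1.5 -4.2  0.4] w 23.6 q [-0.97  0.36  0.39  2.01 -0.18  0.81 -0.63]
```

```bash
python3 -m creep '[[[0,0,0],0,120],[[0,0,0],0,0],[[0,0,0],0,0],[[0,0,-40],0,0],[[0,0,-40],0,0],[[-30,-50,0],0,0],[[-30,-50,0],0,0],[[-30,-50,0],0,0],[[-50,-10,0],0,0]]'; python3 st.py;python3 - <<'E'
from h import *
for n,(x,y,w,h,k) in dict(top=(100,130,160,110,5),side=(190,90,130,100,6)).items():
    c=C[n][5][y:y+h,x:x+w,::-1]; cv2.imwrite(f"pics/b_{n}.png",cv2.resize(c,None,fx=k,fy=k,interpolation=cv2.INTER_CUBIC))
E
```

```text
time_s: 7.02
eef_pos: [271.8, 188.5, 406.3]
tool_rot: [0.756, 0.655, 0.001, -0.0]
contact_force: [0.9, -0.8, 0.1]
gripper_width: 85.4
t 7.03 pos [271.8 188.5 406.3] yang -8.17 z [ 0.001  0.001 -1.   ] F [ 0.9 -0.8  0.1] w 85.4 q [-1.16 -0.1   0.38  2.29  0.05  0.94 -0.95]
```

View pics/b_side.png

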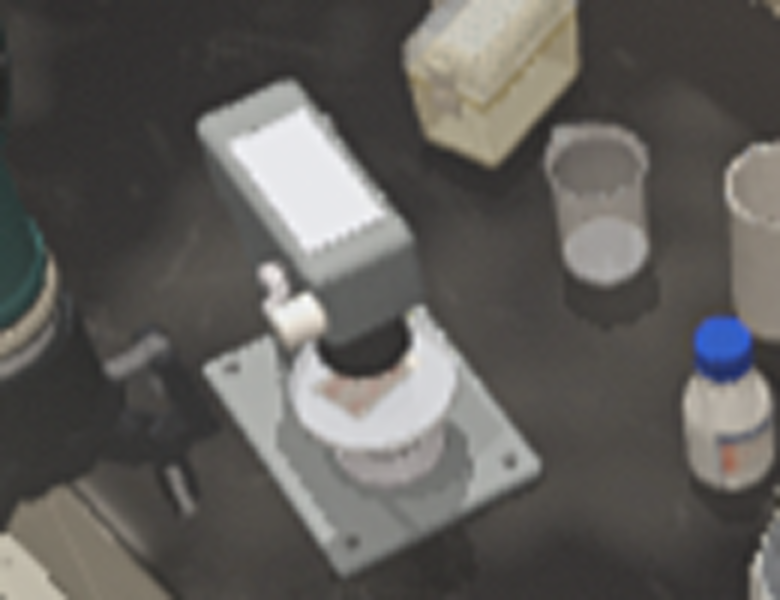

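View pics/b_top.png

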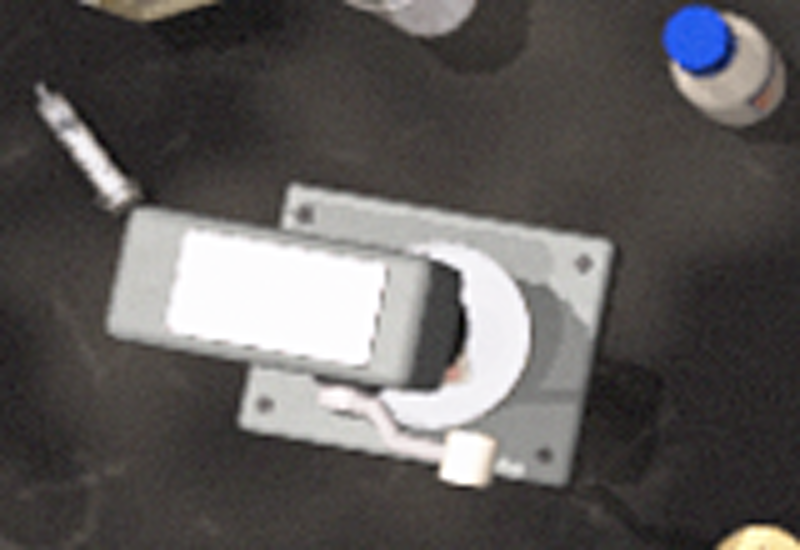

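```bash
cat > d.py <<'E'
from h import *
T=lambda x,y:(100+x/5-.4,130+y/5-.4); S=lambda x,y:(190+x/6-.4,90+y/6-.4)
obs=[("top",[130,-75,14],T(288,185)),("top",[-70,-75,14],T(614,240)),("top",[130,75,14],T(242,428)),("top",[-70,75,14],T(571,485)),
("side",[130,75,14],S(203,368)),("side",[-70,75,14],S(344,575)),("side",[-70,-75,14],S(541,467)),
("side",[114,34,232],S(197,122)),("side",[114,-34,232],S(293,79)),("side",[-42,34,232],S(312,285)),("side",[-42,-34,232],S(415,237))]
p,r=fit(obs,[523,376,1.417]);print("press",p,np.abs(r).max(1).round(1))
tp=[T(*v) for v in[(530,335),(450,430),(500,405),(520,290),(490,255),(445,243)]]
sp=[S(*v) for v in[(290,375),(300,410),(340,440),(380,447),(430,425),(457,385),(450,358),(425,318)]]
for z in(83,):
  for nm,l in(("top",tp),("side",sp)):
    P=np.array([ray(nm,v,z)[:2] for v in l]); 
    f=lambda c:np.hypot(*(P-c[:2]).T)-c[2]
    c=least_squares(f,[523,376,52]).x; c2=least_squares(lambda c:np.hypot(*(P-c).T)-52.5,[523,376]).x
    print(nm,c.round(1),c2.round(1))
for a in(0.9,1.0,1.1):
    th=a-np.radians(25); g=[-112*np.cos(th),59,195+112*np.sin(th)]
    W=place(p,g); print(a,((proj("top",W)-[100,130]+.5)*5).round(),((proj("side",W)-[190,90]+.5)*6).round())
E
python3 d.py
```

```text
press [523.3583343  375.62194148   1.41736369] [0.2 0.6 0.8 0.8 0.1 0.2 1.2 1.  1.  0.5 1.1]
top [522.7 377.8  53.3] [522.8 376.8]
side [523.4 378.4  52.7] [523.3 378.3]
0.9 [[512. 464.]] [[320. 361.]]
1.0 [[495. 462.]] [[312. 343.]]
1.1 [[476. 459.]] [[303. 324.]]
```

```bash
python3 -m creep '[[[-27.3,30.5,12.7],0,0],[[-27.3,30.5,12.7],0,0],[[-27.3,30.5,12.7],0,0],[[-27.3,30.5,12.7],0,0],[[-27.3,30.5,12.7],0,0],[[-27.3,30.5,12.7],0,0],[[0,0,0],3.5,0],[[0,0,0],0,0]]'; python3 st.py 376.2 -221 240
```

```text
time_s: 8.22
eef_pos: [432.4, -1.2, 329.9]
tool_rot: [0.777, 0.629, -0.0, 0.001]
contact_force: [-0.2, -0.2, 0.7]
gripper_width: 85.2
t 8.22 pos [432.4  -1.2 329.9] yang -12.04 z [ 0.001 -0.002 -1.   ] F [-0.2 -0.2  0.7] w 85.2 q [-0.73  0.23  0.75  2.23 -0.23  0.75 -0.03]
need tool shift [-226.5   -9.3   90.2]
```

```bash
python3 -m creep '[[[-45.3,-1.9,18],0,0],[[-45.3,-1.9,18],0,0],[[-45.3,-1.9,18],0,0],[[-45.3,-1.9,18],0,0],[[-45.3,-1.9,18],0,0],[[0,0,0],0,0]]'; python3 st.py 376.2 -221 140; python3 - <<'E'
from h import *
for n,(x,y,w,h,k) in dict(top=(290,185,160,110,5),side=(270,210,130,100,6)).items():
    c=C[n][5][y:y+h,x:x+w,::-1]; cv2.imwrite(f"pics/c_{n}.png",cv2.resize(c,None,fx=k,fy=k,interpolation=cv2.INTER_CUBIC))
E
```

```text
time_s: 8.98
eef_pos: [373.4, -224.1, 239.5]
tool_rot: [0.779, 0.627, -0.001, 0.001]
contact_force: [-0.6, 0.2, -0.3]
gripper_width: 85.8
t 8.97 pos [ 373.4 -224.1  239.5] yang -12.38 z [-0.    -0.002 -1.   ] F [-0.6  0.2 -0.3] w 85.8 q [-0.04  0.4   0.62  2.32 -0.45  0.54  0.72]
need tool shift [ 3.8  2.1 99.5]
```

View pics/c_side.png

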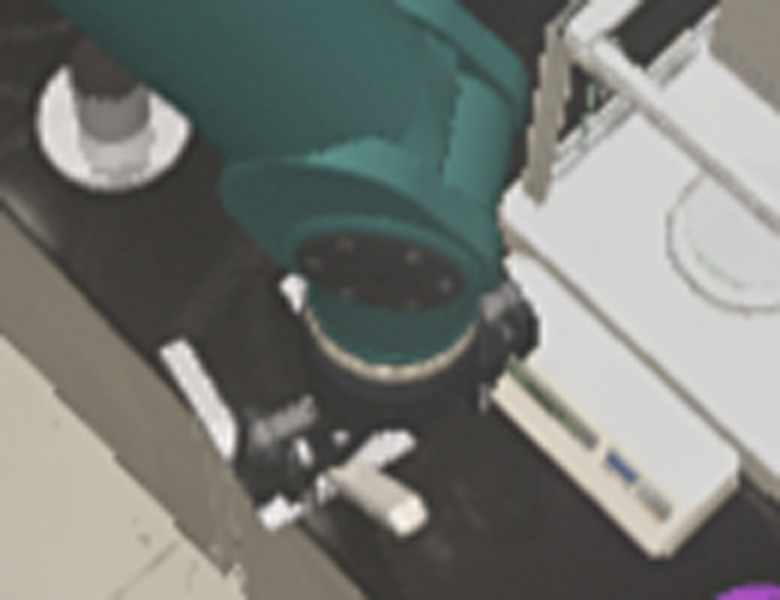

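View pics/c_top.png

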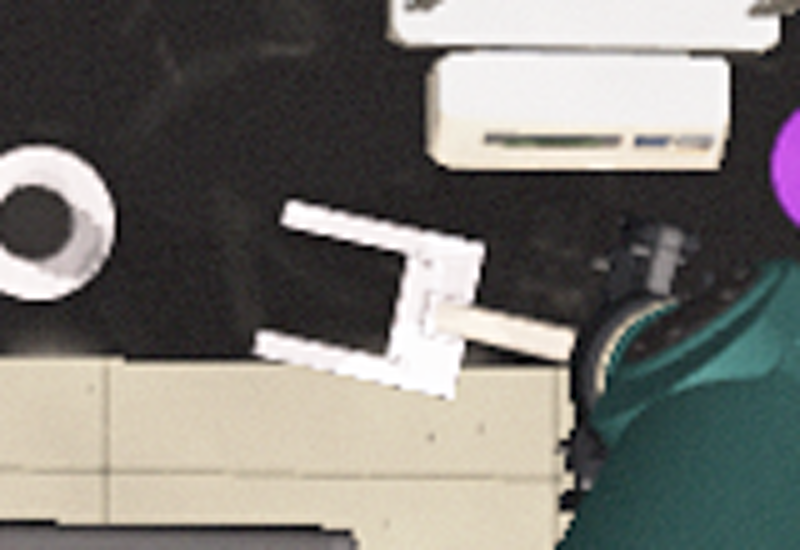

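```bash
python3 -m creep '[[[3.8,2.1,30],-0.6,0],[[0,0,30],0,0],[[0,0,25],0,0],[[0,0,14],0,0],[[0,0,0],0,0]]'; python3 st.py 376.2 -221 140; python3 - <<'E'
from h import *
for n,(x,y,w,h,k) in dict(top=(290,185,160,110,5),side=(270,210,130,100,6)).items():
    c=C[n][5][y:y+h,x:x+w,::-1]; cv2.imwrite(f"pics/e_{n}.png",cv2.resize(c,None,fx=k,fy=k,interpolation=cv2.INTER_CUBIC))
E
```

```text
time_s: 9.7
eef_pos: [378.0, -215.5, 140.7]
tool_rot: [0.773, 0.635, 0.0, -0.001]
contact_force: [0.9, -0.6, -0.1]
gripper_width: 85.8
t 9.7 pos [ 378.  -215.5  140.7] yang -11.19 z [-0.     0.001 -1.   ] F [ 0.9 -0.6 -0.1] w 85.8 q [ 0.17  0.57  0.33  2.37 -0.68  0.29  0.92]
need tool shift [-5.8 -0.7  0.7]
```

View pics/e_side.png

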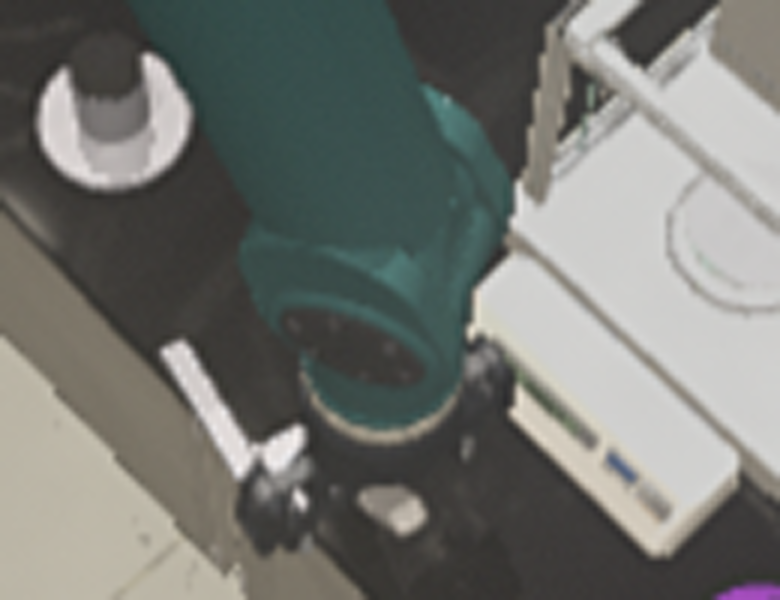

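```bash
python3 -m creep '[[[-5.5,-0.7,0.7],0.5,0],[[0,0,0],0,0],[[0,0,0],0,150],[[0,0,0],0,220],[[0,0,0],0,255],[[0,0,0],0,255],[[0,0,0],0,255],[[0,0,0],0,255]]' 110; python3 st.py 376.2 -221 140
```

```text
time_s: 10.8
eef_pos: [375.3, -222.8, 140.4]
tool_rot: [0.777, 0.63, 0.0, 0.0]
contact_force: [0.7, -0.1, 2.5]
gripper_width: 16.3
t 10.8 pos [ 375.3 -222.8  140.4] yang -11.95 z [ 0. -0. -1.] F [ 0.7 -0.1  2.5] w 16.3 q [ 0.18  0.58  0.34  2.37 -0.69  0.29  0.92]
need tool shift [2.  0.6 0.4]
```

```bash
python3 -m creep '[[[0,0,-15],0,255],[[0,0,-20],0,255],[[0,0,-20],0,255],[[0,0,0],0,255]]'; python3 st.py; python3 - <<'E'
from h import *
for n,(x,y,w,h,k) in dict(top=(290,185,160,110,5),side=(270,210,130,100,6)).items():
    c=C[n][5][y:y+h,x:x+w,::-1]; cv2.imwrite(f"pics/f_{n}.png",cv2.resize(c,None,fx=k,fy=k,interpolation=cv2.INTER_CUBIC))
print("cap top",ray("top",(100+698/5,120+88/5),117),"side",ray("side",(205+633/6,95+300/6),117))
print("bowl",ray("top",(298,153),50), ray("top",(321,153),50),ray("top",(298,177),50))
E
```

```text
time_s: 11.3
eef_pos: [375.5, -222.8, 195.8]
tool_rot: [0.777, 0.63, 0.0, 0.001]
contact_force: [-0.7, -0.1, -2.3]
gripper_width: 16.5
t 11.3 pos [ 375.5 -222.8  195.8] yang -11.92 z [ 0.002 -0.001 -1.   ] F [-0.7 -0.1 -2.3] w 16.5 q [ 0.04  0.48  0.51  2.34 -0.57  0.43  0.83]
cap top [685.83012469 228.06498051 117.        ] side [690.33169286 232.73922324 117.        ]
bowl [657.81096854  70.56557251  50.        ] [658.80279787   3.82268212  50.        ] [587.66885996  69.11408809  50.        ]
```

View pics/f_side.png

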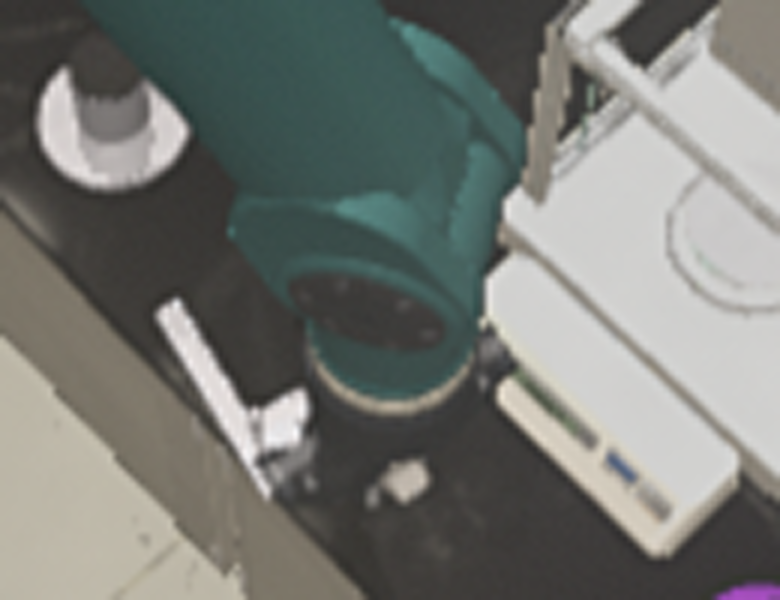

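View pics/f_top.png

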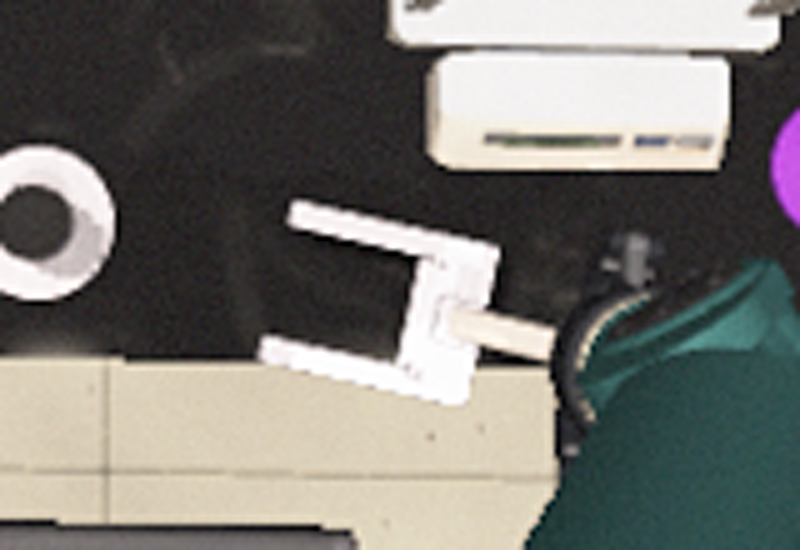

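```bash
cat > lf.py <<'E'
from h import *
def fit6(obs,p0):
    L=np.array([o[1] for o in obs],float)
    def W(p): return R.from_euler('ZYX',p[3:]).apply(L)+p[:3]
    f=lambda p:np.concatenate([proj(o[0],w)[0]-o[2] for o,w in zip(obs,W(p))])
    r=least_squares(f,p0,x_scale=[1,1,1,.01,.01,.01]); J=np.linalg.inv(r.jac.T@r.jac); s=np.sqrt(np.diag(J))*.5
    print("pos",r.x[:3].round(1),"yaw pitch roll deg",np.degrees(r.x[3:]).round(1),"sd",s[:3].round(1),np.degrees(s[3:]).round(1)); print(r.fun.reshape(-1,2).round(1).tolist())
E
python3 - <<'E'
from lf import *
T=lambda x,y:np.array((290+x/5-.4,185+y/5-.4)); S=lambda x,y:np.array((270+x/6-.4,210+y/6-.4))
obs=[("top",[30,-46,4],T(293,200)),("top",[30,-32,4],T(288,220)),("top",[30,32,4],T(263,337)),("top",[30,46,4],T(258,358)),("top",[-89,-46,4],T(500,246)),("top",[-89,46,4],T(470,404)),
("side",[30,46,4],S(156,310)),("side",[30,32,4],S(177,298)),("side",[-89,46,4],S(268,493))]
fit6(obs,[402,-97,55,1.367,0,0])
E
```

```text
pos [402.1 -96.8  58.1] yaw pitch roll deg [78.6  1.6 -0.5] sd [0.7 0.6 5.5] [0.4 2.3 7.9]
[[-0.0, -0.1], [-0.1, 0.7], [0.2, -0.4], [0.2, 0.3], [0.0, -0.3], [-0.6, 0.4], [0.1, 0.0], [0.4, -0.1], [0.3, -0.1]]
```

```bash
python3 -m creep '[[[0,0,-25],0,255],[[0,0,-25],0,255],[[35,9,0],0,255],[[44.8,11.3,0],0,255],[[44.8,11.3,0],0,255],[[44.8,11.3,0],0,255],[[44.8,11.3,0],0,255],[[44.8,11.3,0],0,255],[[44.8,11.3,0],0,255],[[54.6,13.6,0],0,255],[[0,0,0],0,255]]'; python3 -m creep '[[[0,0,0],-7.5,255],[[0,0,0],-7.6,255],[[0,0,0],0,255]]';python3 st.py 538.1 109.1 195.8
```

```text
time_s: 12.88
eef_pos: [539.4, 115.2, 243.8]
tool_rot: [0.774, 0.633, 0.0, -0.001]
contact_force: [-0.3, -0.6, -2.3]
gripper_width: 16.4
time_s: 13.25
eef_pos: [536.9, 108.3, 244.5]
tool_rot: [0.688, 0.725, -0.001, -0.001]
contact_force: [-0.3, -0.1, -1.7]
gripper_width: 16.3
t 13.25 pos [536.9 108.3 244.5] yang 3.01 z [-0.002 -0.    -1.   ] F [-0.3 -0.1 -1.7] w 16.3 q [-0.71  0.52  0.59  2.08 -0.45  0.68  0.23]
need tool shift [ 0.8  1.3 48.7]
```

```bash
python3 -m creep '[[[0.8,1.2,24],0,255],[[0,0,24.5],0,255],[[0,0,0],0,255],[[0,0,0],0,255]]';python3 st.py 538.1 109.1 195.8;  python3 - <<'E'
from h import *
for n,(x,y,w,h,k) in dict(top=(150,130,160,110,5),side=(230,90,130,100,6)).items():
    c=C[n][5][y:y+h,x:x+w,::-1]; cv2.imwrite(f"pics/g_{n}.png",cv2.resize(c,None,fx=k,fy=k,interpolation=cv2.INTER_CUBIC))
E
```

```text
time_s: 13.75
eef_pos: [539.2, 109.6, 197.1]
tool_rot: [0.688, 0.726, 0.0, 0.0]
contact_force: [-0.4, 0.1, -1.3]
gripper_width: 16.4
t 13.75 pos [539.2 109.6 197.1] yang 3.06 z [ 0. -0. -1.] F [-0.4  0.1 -1.3] w 16.4 q [-0.65  0.58  0.52  2.1  -0.52  0.58  0.29]
need tool shift [-0.5 -1.1  1.3]
```

View pics/g_side.png

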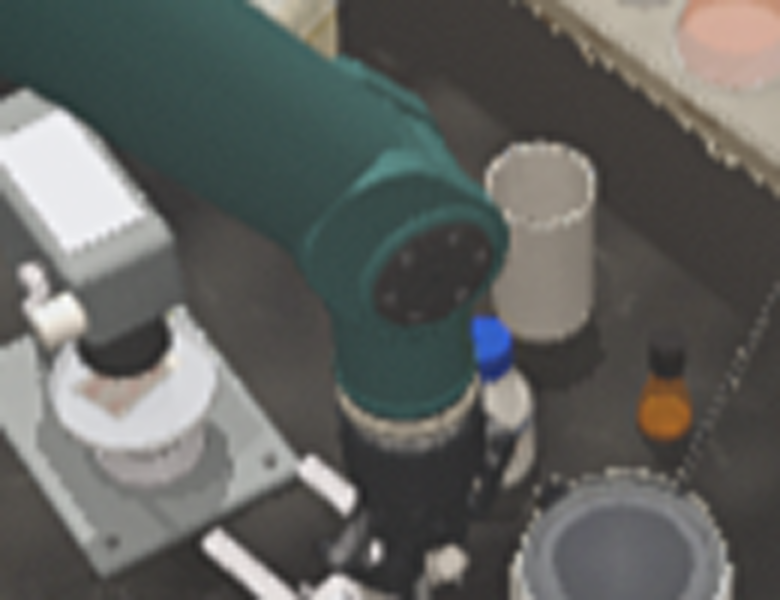

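View pics/g_top.png

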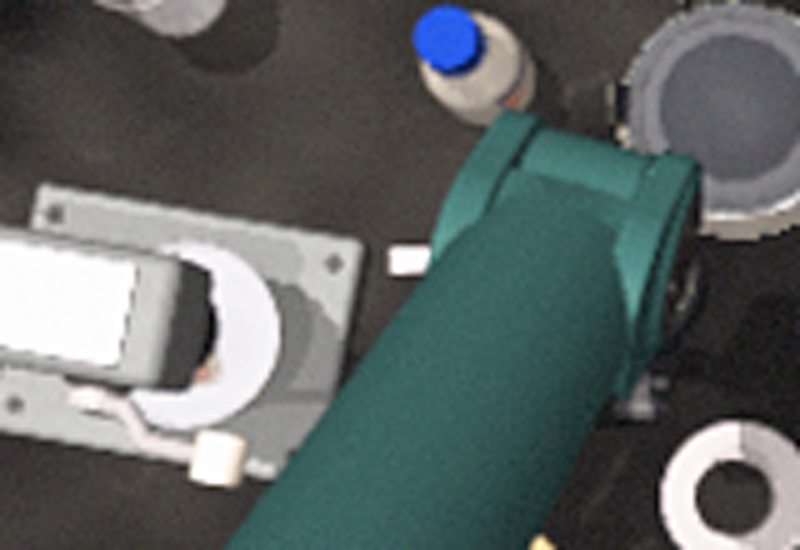

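```bash
python3 - <<'E'
from h import *
s=manip.sense(); M=R.from_quat(s["tool_rot"]).as_matrix(); t=s["eef_pos"]
o=t+129*M[:,0]; o[2]=t[2]-140.4; yaw=np.arctan2(M[1,0],M[0,0]); print(o,np.degrees(yaw))
for l in([30,-46,4],[30,-32,4],[30,32,4],[30,46,4]):
    w=place([o[0],o[1],yaw],l); w[:,2]+=o[2]
    print(l,((proj("top",w)-[150,130]+.5)*5).round(),((proj("side",w)-[230,90]+.5)*6).round())
E
```

```text
[532.3720792  238.92094781  57.24570377] 93.12855141855982
[30, -46, 4] [[388. 249.]] [[313. 452.]]
[30, -32, 4] [[389. 273.]] [[296. 465.]]
[30, 32, 4] [[391. 385.]] [[219. 526.]]
[30, 46, 4] [[391. 409.]] [[202. 540.]]
```

```bash
python3 -m creep '[[[5,-1.5,0],0,255],[[20,0,0],0,255],[[20,0,0],0,255],[[20,0,0],0,255],[[15,0,0],0,255],[[0,0,0],0,255]]';python3 st.py 530.1 248.9 197;  python3 - <<'E'
from h import *
for n,(x,y,w,h,k) in dict(side=(210,90,130,100,6)).items():
    c=C[n][5][y:y+h,x:x+w,::-1]; cv2.imwrite(f"pics/i_{n}.png",cv2.resize(c,None,fx=k,fy=k,interpolation=cv2.INTER_CUBIC))
E
```

```text
time_s: 14.7
eef_pos: [532.8, 192.1, 196.6]
tool_rot: [0.686, 0.728, 0.0, -0.0]
contact_force: [0.7, -0.9, -2.1]
gripper_width: 16.2
t 14.7 pos [532.8 192.1 196.6] yang 3.36 z [-0.  0. -1.] F [ 0.7 -0.9 -2.1] w 16.2 q [-0.8   0.6   0.53  2.07 -0.53  0.61  0.16]
need tool shift [56.8  0.6 -0.4]
```

View pics/i_side.png

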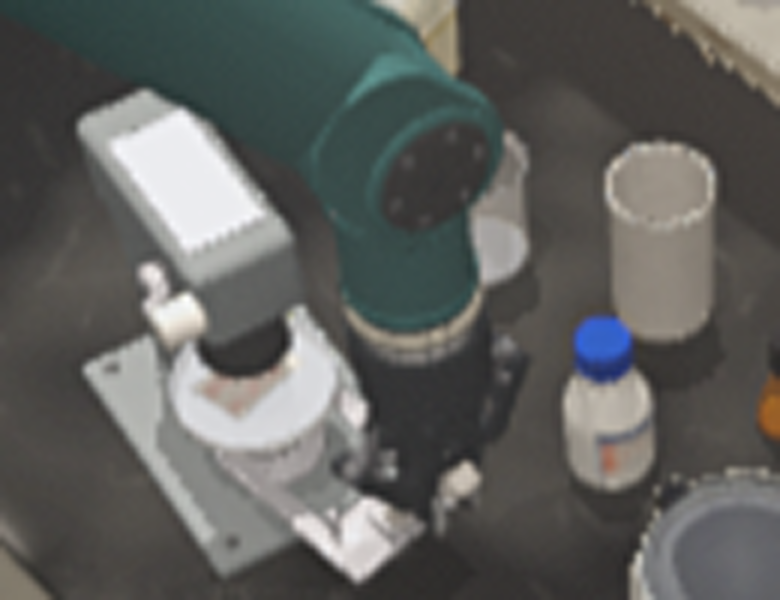

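```bash
python3 -m creep '[[[14,0.6,0],0,255],[[14,0,0],0,255],[[14,0,0],0,255],[[10,0,0],0,255],[[4,0,0],0,255],[[0,0,0],0,255]]';python3 st.py 530.1 248.9 197;  python3 - <<'E'
from h import *
for n,(x,y,w,h,k) in dict(side=(200,90,130,100,6)).items():
    c=C[n][5][y:y+h,x:x+w,::-1]; cv2.imwrite(f"pics/j_{n}.png",cv2.resize(c,None,fx=k,fy=k,interpolation=cv2.INTER_CUBIC))
E
```

```text
time_s: 15.55
eef_pos: [530.5, 246.0, 196.8]
tool_rot: [0.687, 0.726, -0.0, 0.0]
contact_force: [-0.2, 0.0, -0.7]
gripper_width: 16.3
t 15.55 pos [530.5 246.  196.8] yang 3.18 z [ 0. -0. -1.] F [-0.2  0.  -0.7] w 16.3 q [-0.89  0.63  0.54  2.03 -0.54  0.63  0.07]
need tool shift [ 2.9 -0.2 -0.2]
```

View pics/j_side.png

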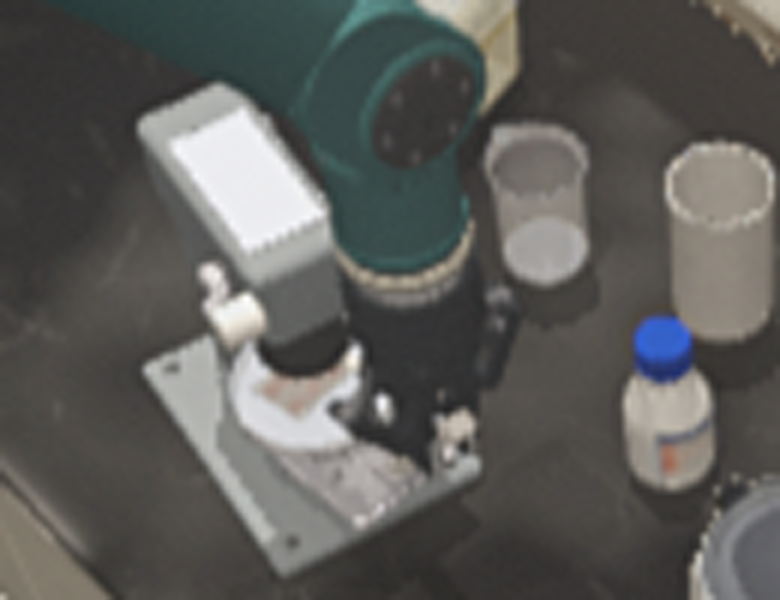

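```bash
python3 -m creep '[[[2,0,-2],0,255],[[0,0,-3],0,255],[[0,0,-3],0,255],[[0,0,-2],0,255],[[0,0,-2],0,255],[[0,0,-3],0,255],[[0,0,-3],0,255],[[0,0,-3],0,255],[[0,0,-1],0,255],[[0,0,0],0,255]]';python3 st.py;  python3 - <<'E'
from h import *
for n,(x,y,w,h,k) in dict(side=(200,90,130,100,6)).items():
    c=C[n][5][y:y+h,x:x+w,::-1]; cv2.imwrite(f"pics/k_{n}.png",cv2.resize(c,None,fx=k,fy=k,interpolation=cv2.INTER_CUBIC))
E
```

```text
time_s: 16.9
eef_pos: [530.5, 247.8, 218.9]
tool_rot: [0.687, 0.726, 0.0, 0.0]
contact_force: [1.3, -0.0, -2.8]
gripper_width: 16.6
t 16.9 pos [530.5 247.8 218.9] yang 3.15 z [ 0.  0. -1.] F [ 1.3 -0.  -2.8] w 16.6 q [-0.91  0.6   0.57  2.01 -0.51  0.68  0.04]
```

View pics/k_side.png

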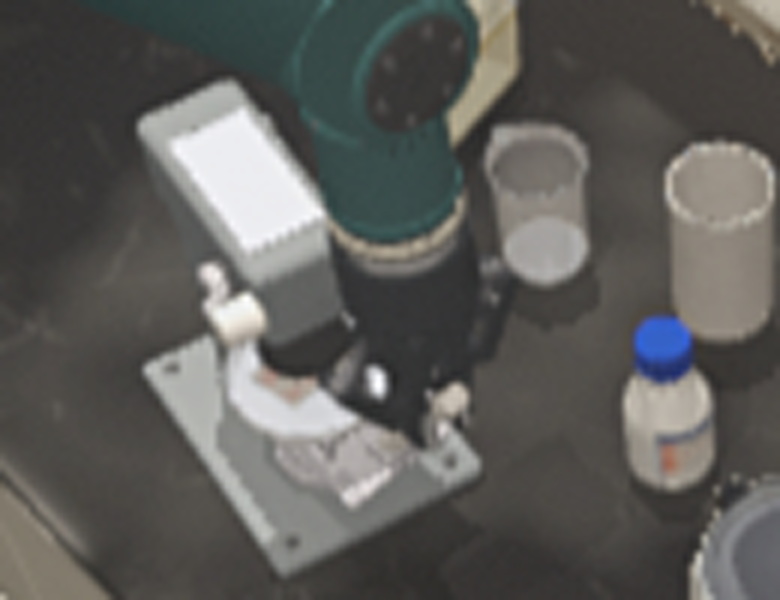

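```bash
python3 -m creep '[[[-4,0,0],0,255],[[-9,0,0],0,255],[[-14,0,0],0,255],[[-19,0,0],0,255],[[-23,0,0],0,255],[[-23,0,0],0,255],[[-20,0,0],0,255],[[-15,0,0],0,255],[[-9,0,0],0,255],[[-4,0,0],0,255],[[0,0,0],0,255]]';python3 st.py 444 -60.6 224;  python3 - <<'E'
from h import *
for n,(x,y,w,h,k) in dict(side=(220,90,130,100,6),top=(150,130,160,110,5)).items():
    c=C[n][5][y:y+h,x:x+w,::-1]; cv2.imwrite(f"pics/l_{n}.png",cv2.resize(c,None,fx=k,fy=k,interpolation=cv2.INTER_CUBIC))
E
```

```text
time_s: 18.38
eef_pos: [538.2, 108.4, 218.8]
tool_rot: [0.687, 0.726, 0.0, -0.0]
contact_force: [-0.2, -1.1, -3.0]
gripper_width: 16.4
t 18.38 pos [538.2 108.4 218.8] yang 3.18 z [-0.  0. -1.] F [-0.2 -1.1 -3. ] w 16.4 q [-0.68  0.55  0.56  2.09 -0.49  0.63  0.27]
need tool shift [-163.5 -103.4   -5.3]
```

View pics/l_side.png

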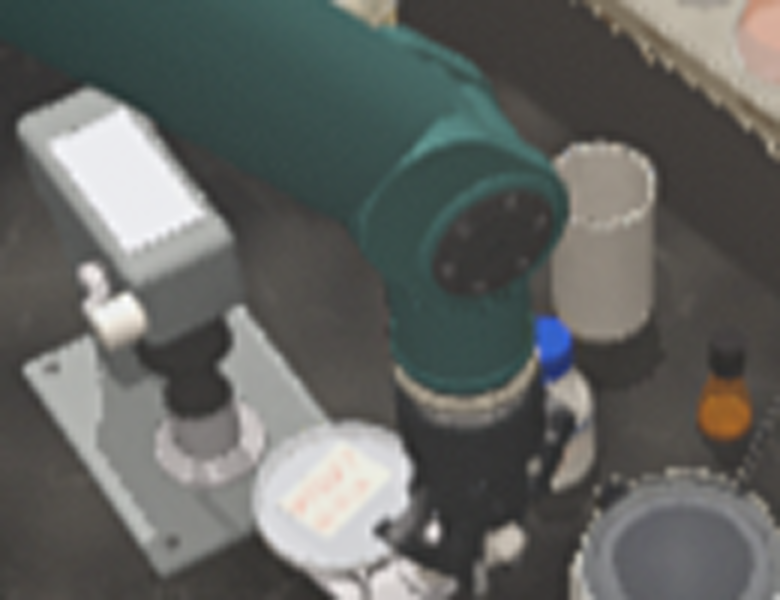

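View pics/l_top.png

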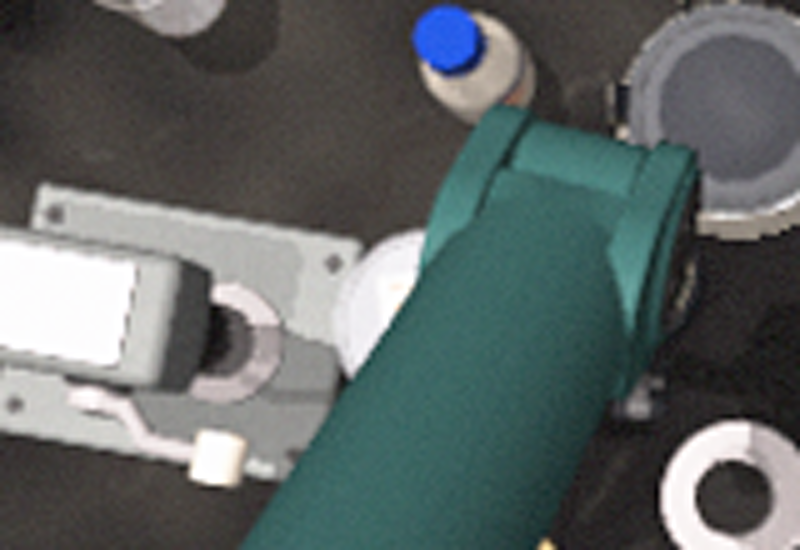

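```bash
python3 -m creep '[[[-4.9,-3.1,-2],0,255],[[-9.8,-6.2,-2],0,255],[[-14.7,-9.3,-2],0,255],[[-19.6,-12.4,-2],0,255],[[-22.9,-14.5,0],0,255],[[-22.9,-14.5,0],0,255],[[-21.3,-13.4,0],0,255],[[-18,-11.4,0],0,255],[[-14.7,-9.3,0],0,255],[[-9.8,-6.2,0],0,255],[[-4.9,-3.1,0],0,255],[[0,0,0],0,255]]';python3 st.py 444 -60.6 224;  python3 - <<'E'
from h import *
for n,(x,y,w,h,k) in dict(side=(235,170,130,100,6),top=(240,160,160,110,5)).items():
    c=C[n][5][y:y+h,x:x+w,::-1]; cv2.imwrite(f"pics/n_{n}.png",cv2.resize(c,None,fx=k,fy=k,interpolation=cv2.INTER_CUBIC))
E
```

```text
time_s: 19.98
eef_pos: [443.9, -61.0, 226.8]
tool_rot: [0.687, 0.726, 0.0, 0.0]
contact_force: [0.1, 0.2, -2.4]
gripper_width: 16.2
t 19.98 pos [443.9 -61.  226.8] yang 3.14 z [ 0.  0. -1.] F [ 0.1  0.2 -2.4] w 16.2 q [-0.39  0.43  0.55  2.3  -0.46  0.52  0.58]
need tool shift [0.4 0.1 2.8]
```

View pics/n_side.png

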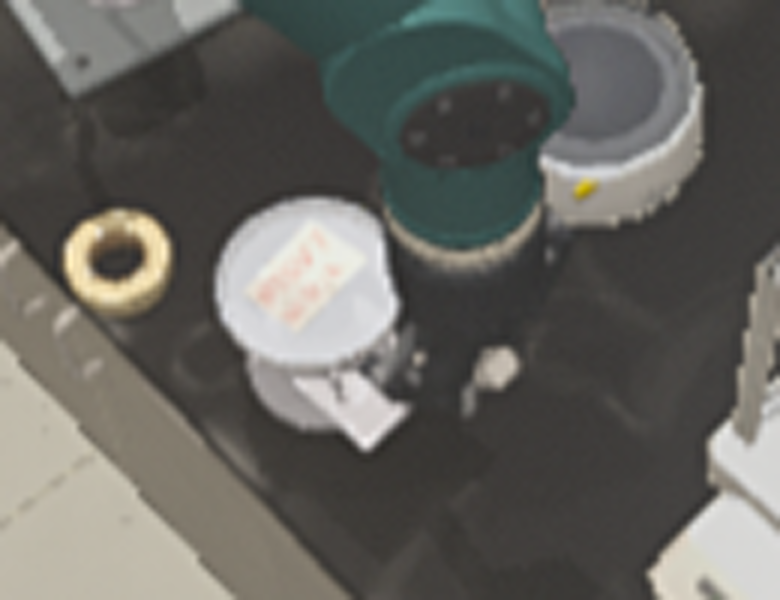

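View pics/n_top.png

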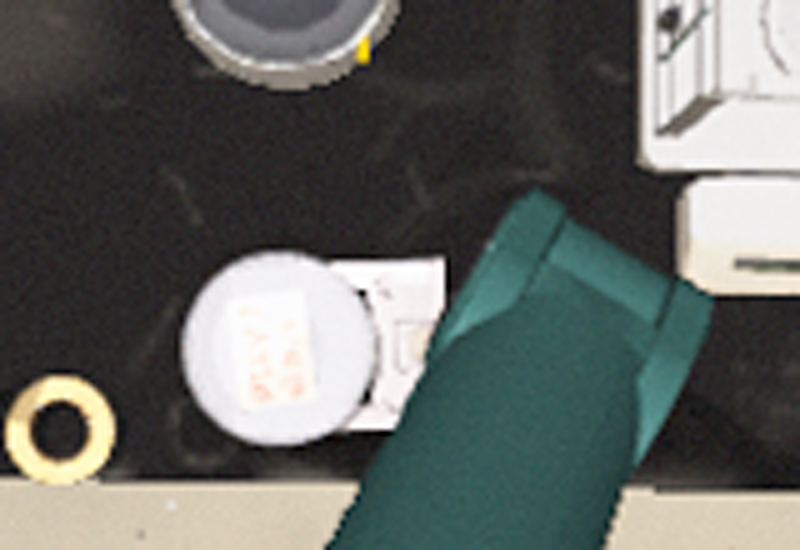

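```bash
python3 - <<'E'
from h import *
print("lid top from top-cam", ray("top",(240+280/5-.5,160+348/5-.5),103))
S=lambda x,y:(235+x/6-.5,170+y/6-.5)
l=[S(*v) for v in[(216,283),(228,243),(262,210),(308,197),(350,205),(380,225),(222,318)]]
P=np.array([ray("side",v,103)[:2] for v in l]); print(least_squares(lambda c:np.hypot(*(P-c).T)-52.5,[437,68]).x)
img=C["top"][5]
# stand rim hidden; re-measure stand top by automatic circle on initial picture
t=cv2.imread("pics/top0.png"); 
g=cv2.cvtColor(t,cv2.COLOR_BGR2GRAY)[205:255,270:325]
m=(g>120).astype(np.uint8)
c,_=cv2.findContours(m[:, :],cv2.RETR_EXTERNAL,cv2.CHAIN_APPROX_NONE)
c=max([k for k in c],key=lambda k: cv2.contourArea(k)); (e,r)=cv2.minEnclosingCircle(c); e2=cv2.fitEllipse(c); print(e,r,e2)
print("foot", ray("top",(270+e2[0][0],205+e2[0][1]),14))
s=cv2.imread("pics/side0.png"); g=cv2.cvtColor(s,cv2.COLOR_BGR2GRAY)[205:255,265:315]
cv2.imwrite("pics/st_t.png",cv2.resize(t[205:255,270:325],None,fx=10,fy=10,interpolation=cv2.INTER_CUBIC))
cv2.imwrite("pics/st_s.png",cv2.resize(s[205:255,265:315],None,fx=10,fy=10,interpolation=cv2.INTER_CUBIC))
E
```

```text
lid top from top-cam [437.54261734  69.77536957 103.        ]
[435.29847412  71.15955468]
(27.161291122436523, 24.024192810058594) 15.460062980651855 ((27.064224243164062, 24.04629135131836), (29.986553192138672, 30.093626022338867), 44.91457748413086)
foot [437.8866402   70.85320383  14.        ]
```

View pics/st_t.png

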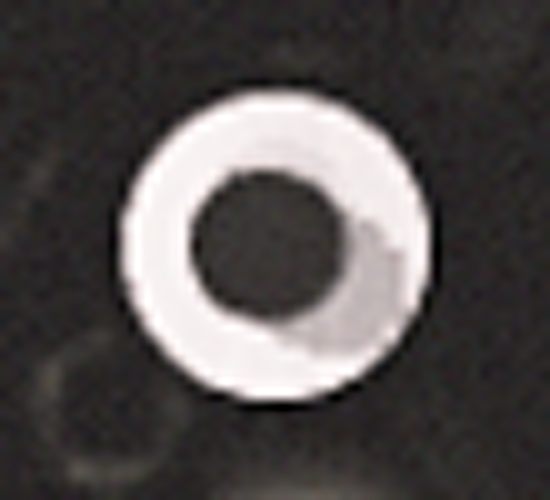

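View pics/st_s.png

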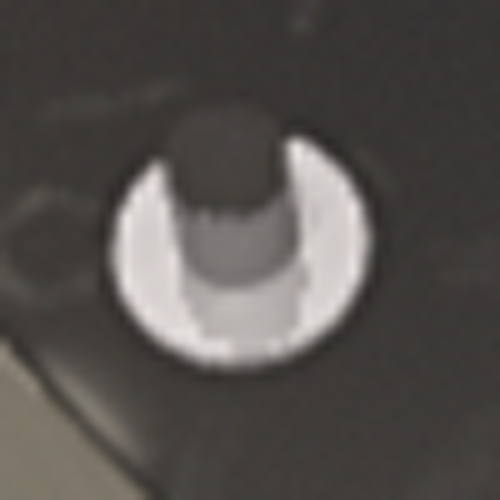

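```bash
python3 - <<'E'
from h import *
print(ray("top",(270+26.75-.45,205+24.5-.45),70), ray("side",(265+22.4-.45,205+15.5-.45),70),ray("side",(265+24.1-.45,205+24.0-.45),14))
E
```

```text
[437.76073894  69.6361825   70.        ] [437.0899789   72.86978359  70.        ] [435.45895086  69.28981971  14.        ]
```

```bash
python3 -m creep '[[[0,0,3],0,255],[[0,0,5],0,255],[[0,0,5],0,255],[[0,0,3],0,255],[[0,0,1.5],0,255],[[0,0,1.5],0,255],[[0,0,1.5],0,255],[[0,0,1.5],0,255],[[0,0,3],0,255],[[0,0,3],0,255],[[0,0,2],0,255],[[0,0,0],0,255]]';python3 st.py 444 -60.6 224;  python3 - <<'E'
from h import *
for n,(x,y,w,h,k) in dict(side=(235,170,130,100,6),top=(240,160,160,110,5)).items():
    c=C[n][5][y:y+h,x:x+w,::-1]; cv2.imwrite(f"pics/o_{n}.png",cv2.resize(c,None,fx=k,fy=k,interpolation=cv2.INTER_CUBIC))
E
```

```text
time_s: 21.78
eef_pos: [443.8, -60.9, 196.6]
tool_rot: [0.687, 0.726, -0.0, -0.0]
contact_force: [0.1, -1.1, -2.7]
gripper_width: 16.3
t 21.77 pos [443.8 -60.9 196.6] yang 3.14 z [-0.  0. -1.] F [ 0.1 -1.1 -2.7] w 16.3 q [-0.33  0.48  0.48  2.32 -0.52  0.44  0.64]
need tool shift [  0.3   0.2 -27.4]
```

View pics/o_side.png

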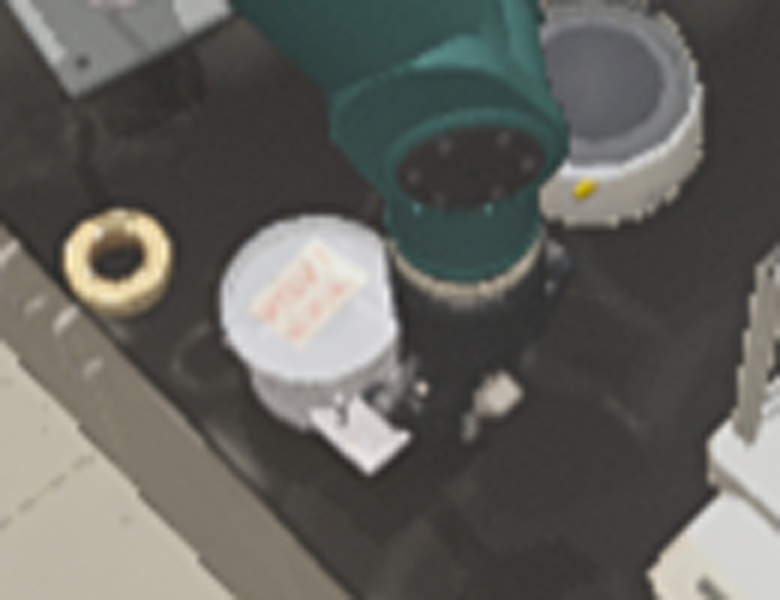

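View pics/o_top.png

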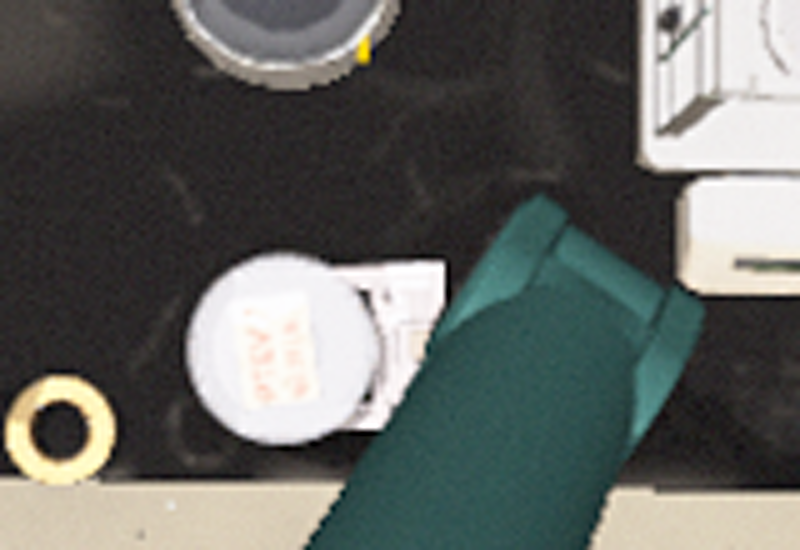

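```bash
python3 -m creep '[[[-5,0,0],0,255],[[-10,0,0],0,255],[[-15,0,0],0,255],[[-20,0,0],0,255],[[-20,0,0],0,255],[[-20,0,0],0,255],[[-20,0,0],0,255],[[-15,0,0],0,255],[[-10,0,0],0,255],[[0,0,0],0,255]]';python3 st.py 418 -219 196;  python3 - <<'E'
from h import *
print(ray("top",(240+283.5/5-.5,160+349/5-.5),83))
for n,(x,y,w,h,k) in dict(side=(235,170,130,100,6),top=(240,160,160,110,5)).items():
    c=C[n][5][y:y+h,x:x+w,::-1]; cv2.imwrite(f"pics/q_{n}.png",cv2.resize(c,None,fx=k,fy=k,interpolation=cv2.INTER_CUBIC))
E
```

```text
time_s: 23.12
eef_pos: [451.2, -196.5, 196.8]
tool_rot: [0.688, 0.726, -0.0, 0.0]
contact_force: [0.5, -0.1, -2.3]
gripper_width: 16.2
t 23.12 pos [ 451.2 -196.5  196.8] yang 3.07 z [ 0. -0. -1.] F [ 0.5 -0.1 -2.3] w 16.2 q [-0.02  0.52  0.46  2.22 -0.48  0.49  0.87]
need tool shift [-20.7 -34.4   0.8]
[437.04585221  69.09456359  83.        ]
```

View pics/q_side.png

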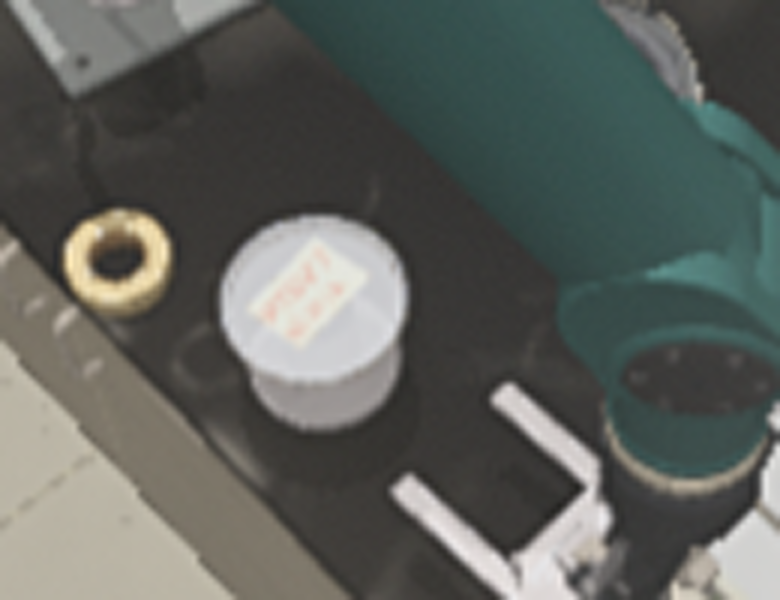

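View pics/q_top.png

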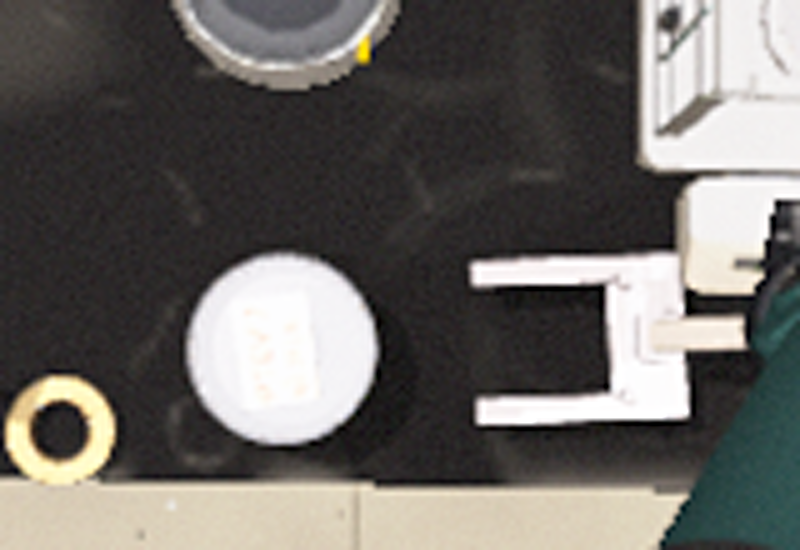

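```bash
python3 -m creep '[[[-7.6,-12.5,0],0,255],[[-7.5,-12,0],0,255],[[-7.5,-12,0],0,255],[[0,0,0],3,255],[[0,0,12],0,255],[[0,0,14],0,255],[[0,0,12],0,255],[[0,0,8],0,255],[[0,0,4],0,255],[[0,0,2],0,255],[[0,0,0],0,255]]';python3 st.py 416 -221 140.4;  python3 - <<'E'
from h import *
for n,(x,y,w,h,k) in dict(side=(265,210,130,100,6),top=(300,160,160,110,5)).items():
    c=C[n][5][y:y+h,x:x+w,::-1]; cv2.imwrite(f"pics/r_{n}.png",cv2.resize(c,None,fx=k,fy=k,interpolation=cv2.INTER_CUBIC))
E
```

```text
time_s: 24.6
eef_pos: [416.2, -220.3, 144.9]
tool_rot: [0.706, 0.708, 0.0, 0.0]
contact_force: [1.0, -0.2, -2.6]
gripper_width: 16.1
t 24.6 pos [ 416.2 -220.3  144.9] yang 0.15 z [ 0. -0. -1.] F [ 1.  -0.2 -2.6] w 16.1 q [ 0.14  0.59  0.34  2.29 -0.59  0.34  0.99]
need tool shift [-0.7 -0.2  4.5]
```

View pics/r_top.png

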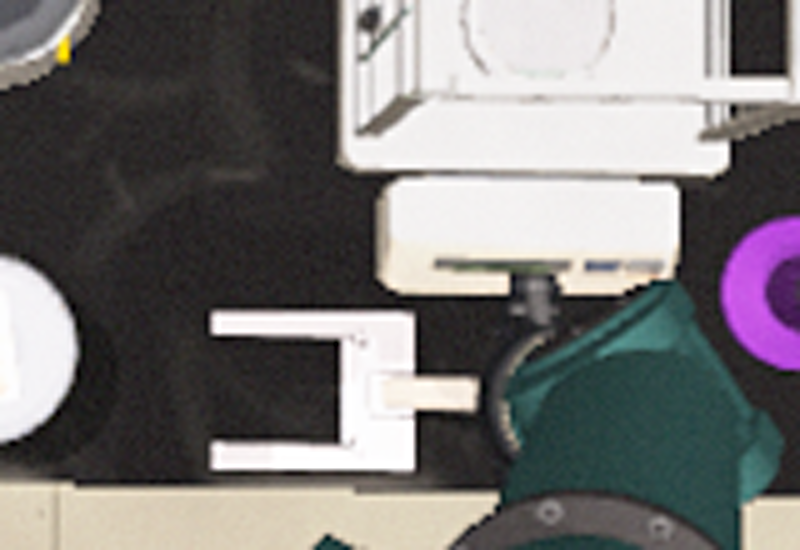

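```bash
python3 -m creep '[[[0,0,1.5],0,255],[[0,0,1.5],0,255],[[0,0,1],0,255],[[0,0,0],0,255]]';python3 st.py;python3 -m creep '[[[0,0,1],0,255],[[0,0,0],0,255]]';python3 st.py
```

```text
time_s: 25.2
eef_pos: [416.1, -220.2, 140.7]
tool_rot: [0.706, 0.708, 0.0, -0.0]
contact_force: [-0.5, 0.5, -1.2]
gripper_width: 16.3
t 25.2 pos [ 416.1 -220.2  140.7] yang 0.15 z [-0.  0. -1.] F [-0.5  0.5 -1.2] w 16.3 q [ 0.15  0.59  0.33  2.29 -0.59  0.33  0.99]
time_s: 25.45
eef_pos: [416.2, -220.6, 140.4]
tool_rot: [0.706, 0.708, 0.0, 0.0]
contact_force: [-0.7, -0.6, 6.1]
gripper_width: 16.4
t 25.45 pos [ 416.2 -220.6  140.4] yang 0.14 z [ 0.001  0.    -1.   ] F [-0.7 -0.6  6.1] w 16.4 q [ 0.15  0.59  0.33  2.29 -0.59  0.33  0.99]
```

```bash
python3 -m creep '[[[0,0,0],0,200],[[0,0,0],0,120],[[0,0,0],0,0],[[0,0,0],0,0],[[0,0,0],0,0],[[0,0,-10],0,0],[[0,0,-25],0,0],[[0,0,-40],0,0],[[0,0,-50],0,0],[[0,0,-50],0,0],[[0,0,0],0,0]]' 20;python3 st.py;  python3 - <<'E'
from h import *
for n in("side","top"): cv2.imwrite(f"pics/full_{n}.png",C[n][5][:,:,::-1])
for n,(x,y,w,h,k) in dict(side=(235,180,130,100,6),top=(270,160,160,110,5)).items():
    c=C[n][5][y:y+h,x:x+w,::-1]; cv2.imwrite(f"pics/u_{n}.png",cv2.resize(c,None,fx=k,fy=k,interpolation=cv2.INTER_CUBIC))
E
```

```text
time_s: 26.82
eef_pos: [417.6, -221.4, 318.7]
tool_rot: [0.706, 0.708, 0.002, 0.004]
contact_force: [-0.4, -0.1, -0.6]
gripper_width: 85.2
t 26.82 pos [ 417.6 -221.4  318.7] yang 0.15 z [ 0.008 -0.002 -1.   ] F [-0.4 -0.1 -0.6] w 85.2 q [-0.16  0.31  0.69  2.17 -0.29  0.74  0.73]
```

View pics/u_side.png

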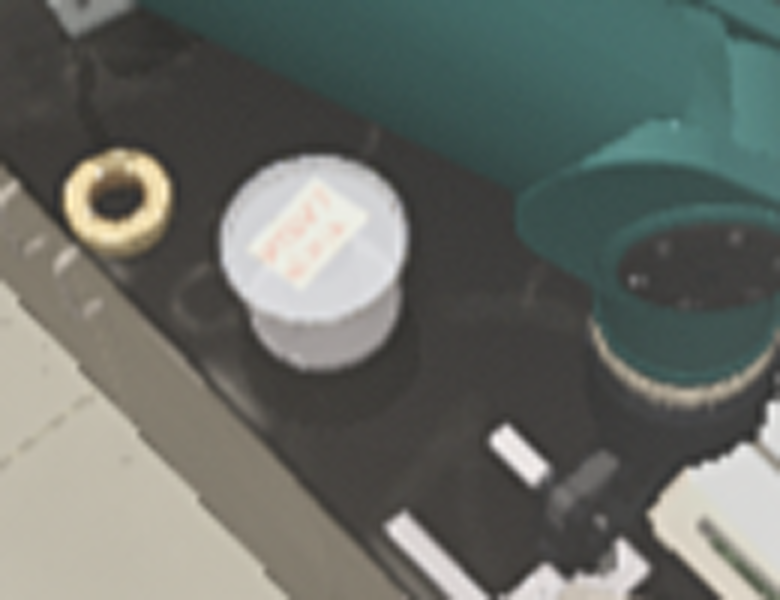

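View pics/u_top.png

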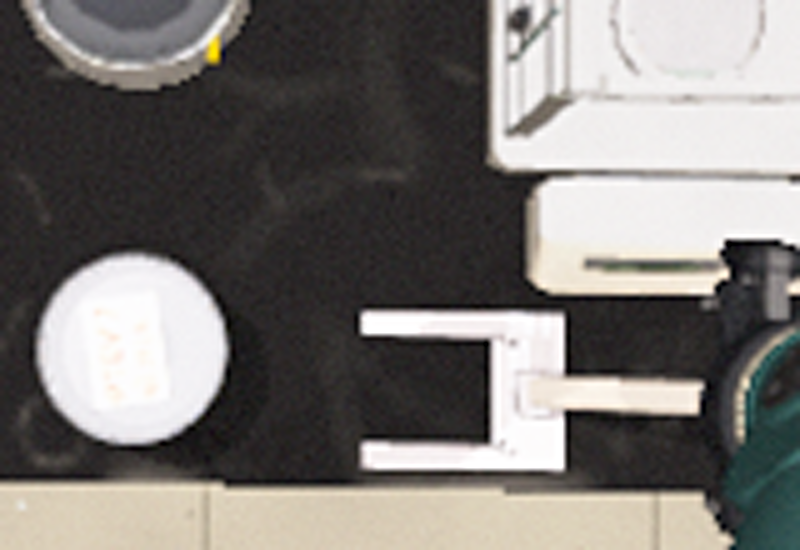

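View pics/full_top.png

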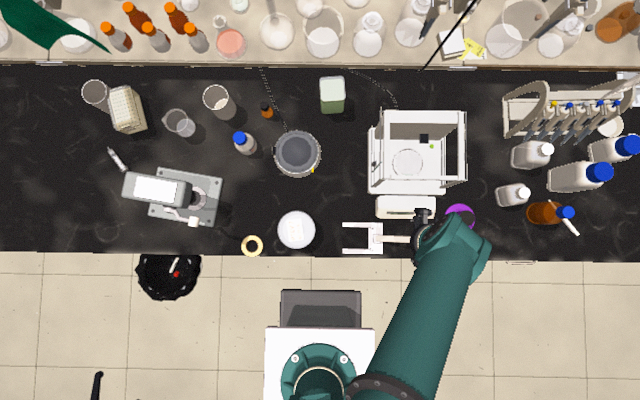

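The top view shows the dish at (296,229) on the stand and the lifter flat at (370,237). The lever grip is up at (194,222). The bottle (244,142) and tape (252,246) are where they started, and the gripper is clear, so I'm handing in.

```bash
python3 -c "
from rig import manip
print(manip.hand_in())"; python3 st.py
```

```text
the job is handed in; nothing more can be done
None
the job is handed in; nothing more can be done
```

The job is done and handed in at about 27 s of the 72 s allowed; the hand-in gives no verdict, so the checks below are my own.

- **Lever:** I pinched its white grip by the ends and swung it fully up along its arc. It measured about 1.1 rad afterwards and was still up in the last picture.
- **Dish:** I slid the fork lifter under it, raised it about 12 mm off the pedestal and carried it out level, then lowered it onto the white-footed stand and withdrew the fork. The gripper never touched the dish.
- **Centring:** The top camera puts the dish within about 1 mm of the stand's axis. The side camera was rougher, differing by about 2 mm, which is the calibration limit.
- **Lifter:** It is flat on the bench in front of the balance, at about x 416, y -92 mm. That is about 15 mm from where it started, turned about 12 degrees, and now wholly on the bench. It took 6 N of contact before I released it.
- **Bystanders:** The bottle and the tape roll look unmoved in the last pictures. I did not touch the purple stand.
- **Forces:** The wrist readings between moves stayed under about 8 N. No check failed.

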